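# Hang the full parts box on the spring scale and let the pointer settle

### The arm

A 7-joint arm with a two-finger parallel gripper is mounted at the origin on a cart in front of the work surface, level with it; the furniture and walls round the work are solid. World frame = base frame: x ahead of the robot, y to its left, z up, the work surface at z = 0. Lengths are in mm, angles in degrees, forces in N, time in s.
With the tool pointing down it reaches from about 400 to 900 mm from the base axis. Payload 5.5 kg.
Tool frame: the origin (TCP) lies between the finger pads; the fingertips stand nose_length ahead of it and the grasp point (between the pads) lies 5 mm behind it (nose_length is the distance from the TCP to the fingertips, in mm); z points along the fingers, y is the line along which they close (so a half turn about z gives the same grasp; the last joint's range is limited). The gripper opens to 92 mm and grips with 3 to 60 N. Pads are 19 mm wide; open, the fingers measure 130 mm over their backs; the gripper's body (75 mm by 190 mm) begins 47 mm behind the grasp point.
Start: joints at [90.711, 28.699, -24.465, 88.831, 12.651, 65.22, -12.049], TCP at [161.35, -629.655, 240.729] pointing down, gripper open.
Joint ranges: [-164.97, 164.97], [-17.58, 116.51], [-87.97, 89.64], [11.32, 138.91], [-80.73, 260.73], [10.89, 115.49], [-147.41, 147.41]. Speed limits (degrees/s): [147.25, 147.25, 180, 180, 180, 180, 180].

### API

Orientations are given as a 3x3 rotation matrix whose columns are the frame's x, y, z axes.
In Python, from bench import get_state, get_image, close_job, nose_length gives the robot as it stands.
- The arm moves only by the tool move_arm, never from a script. Its arguments are lists of equal length, an entry for each row: "delta_rot": the turn, a rotation vector about the tool's x, y, z in rad, a list of three; "travel": the shift along the tool's x, y, z in cm, a list of three; "fingers": the finger opening in cm, from 0 to 9.18. In form: {"delta_rot": [[rx, ry, rz], ...], "travel": [[tx, ty, tz], ...], "fingers": [fingers, ...]}. A call has 1 to 12 rows; each row is the pose to reach, as a shift and turn from the pose commanded when the call began, along the tool's axes at that moment; what a row does not reach only later rows make up. A row lasts 1/10 s, in which the tool goes at most 50 mm and 8.59 degrees, less where a joint would pass 70% of its speed; a pose out of reach is approached as far as the arm can. A call with a gripper value outside its range is refused whole. The fingers move at their own pace and stop on an object; "newtons" is the grip in N (left out, the last holds). Time passes only in rows, so rows that repeat a pose let the fingers close. It gives the time, the measured TCP pose, the force, the opening and the grip force at its end, in the units of the state.
- get_state(): the state, without advancing time (a new reading comes with each control period).
- get_image(name): name is "scene" or "top" or "wrist"; returns a dict with "image" (420x560x3 uint8, blue, green, red), "depth" (420x560 float32, mm along the optical axis (not along the pixel's ray), 0 where there is no reading), "intrinsics" (3x3 intrinsics, pixels), "rvec" (rotation vector, rad) and "tvec" (3), from world to camera coordinates, as OpenCV has them. Camera axes: x right, y down, z forward; pixel columns grow to the right and rows downward; lengths in mm; the calibration is good to about 2 mm. A picture is of the moment at which its call begins.
- close_job(): hands the job in; it is judged then, once.
The state is a dict: "time": time; "q": joint angles; "dq": joint speeds; "joint_torque": joint torques, N m; "ee_pos": TCP position; "tool_rot": TCP orientation; "wrist_force": force on the tool from outside, world axes, zero at the start; "torque": the same for the moment, N m; "finger_gap": finger opening in mm; "gripper_force": force on a finger pad.
Only numpy, scipy, OpenCV 4.12 (cv2) and the standard library are available. Lean on these libraries where they do the work, as an engineer would, in place of code of your own. Each camera call takes 0.05 s, during which the arm holds its last target. There are 200 camera calls.

### The job

One of the two alike closed parts boxes is full and clearly heavier than the other: find out which, and hang it by its wooden handle across both prongs of the spring scale, keeping the boxes upright. Never jolt the prongs: ease the box down slowly, no faster than about 3 cm a second, and let go only when the scale alone carries it, so that they neither drop, spring up nor reach their lower stop; leave it hanging still with the pointer settled. The other box stays, or is set back, standing on the worktop, and the weight, the tin and the mug are not disturbed.

Things in the scene. Friction and masses are not known exactly. Their poses are not given: they have to be found in the camera images.
- box_a: one of two outwardly identical closed grey steel parts boxes, 114 (x) x 154 (y) x 151 (z) mm with its handle; the box proper is 67 mm high, a strap at each y end carries a wooden bar handle. Origin: centre of the underside, y along the handle; symmetric under a half turn. Either box may be the full one: full 0.40 to 0.92 kg in all, the other 0.21 to 0.28 kg; only weight tells
- box_a_handle (a point): middle of box_a's bar handle, on its axis, 135 mm above the underside; round bar 16 mm thick along the box's y, 146 mm between the straps; 60 mm free between lid and bar, through which the prongs pass
- box_b: the other parts box, the same in every way but perhaps the weight
- box_b_handle (a point): middle of box_b's bar handle, as on box_a
- spring_scale: fixed bench spring scale; origin on the worktop below the prong seat, x pointing from the seat back to the column, y from prong to prong. Base plate 300 x 200 mm, 18 mm high, x = -70 to 230 mm; column at x = 163 to 189 mm; round dial head 132 mm across, 315 to 463 mm high, face at x = 141 mm looking to -x
- prong_seat (a point): where the middle of a hung handle's axis lies, half way between the prongs; 285 mm up unloaded, sinks with them. Prongs: steel rods 10 mm thick at y = +48 and -48 mm, coming from a cross bar at x = 126 to 142 mm, axes at seat height, dipping 13 mm at the seat to a trough 20 mm wide at its bottom; tips at x = -33 mm, turned up to 15 mm above seat height. A box goes on from the tips, prongs between lid and bar
- yoke (a joint): how far the prongs have sunk, m: 0 unloaded (upper stop), 0.13 lower stop. Spring 75 N/m (13.1 mm per 100 g), lightly damped: whatever load or push the gripper still has on the box when it opens makes the prongs jump and bob. The dial's needle turns clockwise with it, 0.52 rad per 100 g
- weight_500: bystander: knobbed cylindrical metal weight, 38 mm across, 60 mm high, origin under its centre
- grease_tin: bystander: round grey tin, 66 mm across, 52 mm high, origin under its centre
- mug: bystander: white mug 88 x 127 x 95 mm, origin under its centre

How it is judged:
By the outcome, as a careful person would: the job done as asked, in the order asked, and still so for the second after the job is handed in, with the robot touching nothing.
It also fails if it takes over 67 s, if anything falls off the work surface, if the arm or the gripper's body presses on something with over 40 N, if the wrist force passes 120 N, or if a joint passes its speed limit or range.

## Working session

There is one attempt and no reset: what is moved stays moved. The work goes in short steps, Python scripts to look and compute and a tool call to move; the robot and the scene stay as the last step left them, time stands still between calls to the robot, and variables do not carry over. Pictures are saved under pics/ and viewed, at most 10 in all, crops included, and the job is handed in when it is done.

Besides the shell and the picture viewer there is one more tool, called by a JSON object that holds its "api" and its "payload", one argument or row to a line. move_arm: Moves the arm, as the interface text tells. Its arguments: {"type":"object","properties":{"delta_rot":{"type":"array"},"travel":{"type":"array"},"fingers":{"type":"array"},"newtons":{"type":"number"}},"required":["delta_rot","travel","fingers"]}

```bash
mkdir -p pics; cat > h.py <<'E'
import numpy as np, cv2
from bench import *
def cam(n):
    d=get_image(n); R=cv2.Rodrigues(np.array(d["rvec"],float))[0]
    d["R"]=R; d["t"]=np.array(d["tvec"],float).ravel(); d["K"]=np.array(d["intrinsics"],float); return d
def cloud(d):
    z=d["depth"].astype(float); v,u=np.mgrid[:z.shape[0],:z.shape[1]]; K=d["K"]
    P=np.stack([(u-K[0,2])/K[0,0]*z,(v-K[1,2])/K[1,1]*z,z],-1)
    W=(P-d["t"])@d["R"]; W[z<=0]=np.nan; return W
E
python3 - <<'E'
from h import *
for n in("scene","top"):
    d=cam(n); cv2.imwrite(f"pics/{n}1.png",d["image"]); np.save(f"{n}1.npy",cloud(d))
    print(n,(-d["R"].T@d["t"]).round())
s=get_state();print(nose_length,{k:np.round(v,3) for k,v in s.items()})
E
```

```text
scene [  88. -312. 1212.]
top [ 475.  129. 1650.]
14.0 {'time': np.float64(0.1), 'q': array([ 90.711,  28.748, -24.456,  88.885,  12.65 ,  65.219, -12.049]), 'dq': array([ 0.001, -0.188, -0.038, -0.161, -0.073, -0.022,  0.053]), 'joint_torque': array([-1.2000e-02, -5.6787e+01, -5.8390e+00, -2.7991e+01, -6.9000e-02,
        2.4000e-02,  0.0000e+00]), 'ee_pos': array([ 161.148, -629.085,  239.788]), 'tool_rot': array([[ 0.969,  0.248, -0.   ],
       [ 0.248, -0.969,  0.002],
       [ 0.   , -0.002, -1.   ]]), 'wrist_force': array([-0.208,  0.288, -0.244]), 'torque': array([-0.021, -0.004, -0.009]), 'gripper_force': np.float64(0.0), 'finger_gap': np.float64(91.882)}
```

View pics/scene1.png

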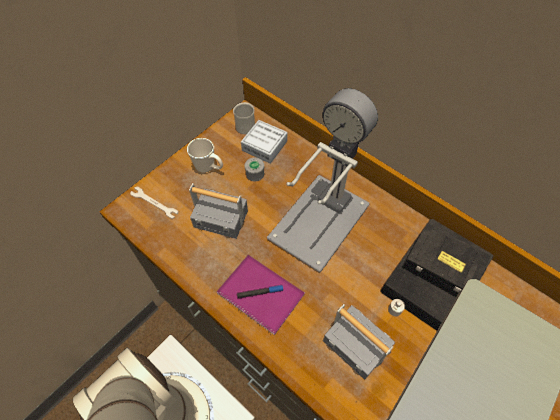

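View pics/top1.png

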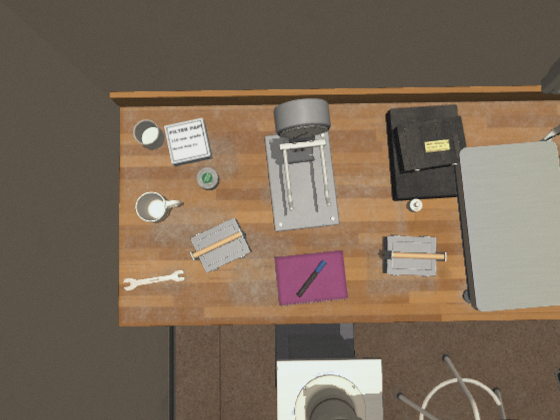

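The scene has two boxes: left at top-image (220,245) and right at (412,255). The scale is at (300,180), the mug at (152,207), the tin at (207,178) and the weight at (416,205). A grey shelf at the right covers the arm. Next I measure.

```bash
python3 - <<'E'
from h import *
for n in("scene","top"):
    W=np.load(f"{n}1.npy"); im=cv2.imread(f"pics/{n}1.png")
    hsv=cv2.cvtColor(im,cv2.COLOR_BGR2HSV)
    m=(hsv[...,0]>8)&(hsv[...,0]<24)&(hsv[...,1]>90)&(W[...,2]>126)&(W[...,2]<150)&(W[...,0]<640)
    k,l,st,c=cv2.connectedComponentsWithStats(m.astype(np.uint8))
    for i in range(1,k):
        if st[i,4]<25: continue
        P=W[l==i]; C=np.median(P,0); u,s,vt=np.linalg.svd(P[:,:2]-P[:,:2].mean(0),full_matrices=False)
        a=(P[:,:2]-C[:2])@vt[0]; mid=C[:2]+vt[0]*(a.min()+a.max())/2
        print(n,"handle",st[i],mid.round(1),"zmax",np.percentile(P[:,2],90).round(1),"ang",np.degrees(np.arctan2(vt[0,1],vt[0,0])).round(1),"len",np.ptp(a).round())
    # box lid
    for nm,lo,hi in(("lid/box",50,75),("prong z",270,320),("plate",12,24),("panel",150,269),("dial",320,480)):
        m=(W[...,2]>lo)&(W[...,2]<hi)&(W[...,0]>250)
        k,l,st,c=cv2.connectedComponentsWithStats(m.astype(np.uint8))
        for i in range(1,k):
            if st[i,4]<60: continue
            P=W[l==i]; print(n,nm,st[i],P.min(0).round(),P.max(0).round(),cv2.minAreaRect(P[:,:2].astype(np.float32)))
W=np.load("top1.npy")
for p in((291,210),(327,205),(284,146),(327,142),(300,145),(520,220),(465,297),(416,205),(207,178),(152,207),(400,370),(280,222),(334,224)): print(p,W[p[1],p[0]].round())
E
```

```text
scene handle [192 187  46  16 248] [499.1 322. ] zmax 146.3 ang -65.8 len 143.0
scene handle [339 308  50  45 380] [ 460.1 -244.7] zmax 145.9 ang -93.0 len 145.0
scene lid/box [  83   80  247  122 1372] [250. 227.  50.] [963. 669.  75.] ((598.007080078125, 460.8392333984375), (436.9676513671875, 712.1915893554688), 87.52635955810547)
scene lid/box [234 106  19   9  90] [824. 524.  50.] [878. 574.  75.] ((857.3638916015625, 555.3778686523438), (27.071500778198242, 64.91964721679688), 47.755428314208984)
scene lid/box [234 115  20  11 100] [802. 496.  50.] [857. 557.  74.] ((823.440185546875, 520.9886474609375), (29.905864715576172, 69.43058776855469), 40.458282470703125)
scene lid/box [241 120  46  36 747] [752. 348.  50.] [888. 488.  61.] ((819.7053833007812, 419.6763916015625), (122.25150299072266, 122.36132049560547), 11.37711238861084)
scene lid/box [190 142  22  13 123] [593. 507.  50.] [659. 562.  75.] ((632.471435546875, 540.9666137695312), (33.68373107910156, 73.5244369506836), 54.72706985473633)
scene lid/box [190 157  24   9  85] [575. 476.  50.] [636. 531.  75.] ((598.29333
[... 7192 characters left out ...]
 522   330 21405] [ 250. -575.  320.] [964. 664. 480.] ((872.796142578125, 197.02142333984375), (618.8753051757812, 1426.736572265625), 29.883358001708984)
top dial [ 273   98   58   40 1944] [754.  16. 341.] [828. 151. 469.] ((789.31982421875, 83.56442260742188), (69.13735961914062, 130.93499755859375), 6.543738842010498)
(291, 210) [604. 107.  26.]
(327, 205) [594.  19. 295.]
(284, 146) [748. 126. 294.]
(327, 142) [814.  -8.  19.]
(300, 145) [750.  85. 290.]
(520, 220) [ 556. -541.  137.]
(465, 297) [ 332. -416.   17.]
(416, 205) [ 611. -268.   55.]
(207, 178) [702. 358.  54.]
(152, 207) [621. 534.  10.]
(400, 370) [ -83. -405. -903.]
(280, 222) [567. 141.  31.]
(334, 224) [560. -25.   6.]
```

```bash
cat >> h.py <<'E'
from scipy.spatial.transform import Rotation as Ro
def goal(p,yaw,s=None):
    "travel (cm) and turn in the tool frame to a downward pose, tool x at yaw"
    s=s or get_state(); R=np.array(s["tool_rot"]); c,n=np.cos(np.radians(yaw)),np.sin(np.radians(yaw))
    G=np.array([[c,n,0],[n,-c,0],[0,0,-1.]])
    print("travel",(R.T@(np.array(p)-s["ee_pos"])/10).round(2),"rot",Ro.from_matrix(R.T@G).as_rotvec().round(4))
def st():
    s=get_state(); R=np.array(s["tool_rot"])
    print(round(float(s["time"]),2),"pos",np.round(s["ee_pos"],1),"yaw",np.degrees(np.arctan2(R[1,0],R[0,0])).round(2),"z",R[:,2].round(4),"F",np.round(s["wrist_force"],2),"gap",round(float(s["finger_gap"]),1),"q",np.round(s["q"]))
E
python3 - <<'E'
from h import *
st(); goal([461,-247,200],87.1)
E
```

```text
0.1 pos [ 161.1 -629.1  239.8] yaw 14.37 z [-3.0e-04  1.7e-03 -1.0e+00] F [-0.21  0.29 -0.24] gap 91.9 q [ 91.  29. -24.  89.  13.  65. -12.]
travel [ 38.53 -29.56   4.03] rot [-1.4000e-03 -1.2000e-03 -1.2693e+00]
```

{"api": "move_arm", "payload": {
  "delta_rot": [
    [0,0,-0.12],
    [0,0,-0.24],
    [0,0,-0.36],
    [0,0,-0.48],
    [0,0,-0.6],
    [0,0,-0.72],
    [0,0,-0.84],
    [0,0,-0.96],
    [0,0,-1.08],
    [0,0,-1.2],
    [-0.0014,-0.0012,-1.2693],
    [-0.0014,-0.0012,-1.2693]
  ],
  "travel": [
    [2,-1.5,0],
    [5,-3.8,0],
    [8.5,-6.5,0],
    [12,-9.2,0],
    [15.5,-11.9,0],
    [19,-14.6,0],
    [22.5,-17.3,0],
    [26,-20,0],
    [29.5,-22.7,0],
    [33,-25.4,1],
    [36,-27.7,2],
    [38.53,-29.56,4]
  ],
  "fingers": [9,9,9,9,9,9,9,9,9,9,9,9],
  "newtons": 40
}}

```text
time: 1.3
ee_pos: [463.1, -245.8, 201.3]
tool_rot: [[0.047, 0.999, 0.003], [0.999, -0.047, -0.003], [-0.003, 0.003, -1.0]]
wrist_force: [0.5, -1.0, -0.6]
finger_gap: 90.2
gripper_force: 0.0
```

```bash
python3 - <<'E'
from h import *
d=cam("wrist"); cv2.imwrite("pics/w1.png",d["image"])
W=cloud(d);hsv=cv2.cvtColor(d["image"],cv2.COLOR_BGR2HSV)
m=(hsv[...,0]>8)&(hsv[...,0]<24)&(hsv[...,1]>90)&(W[...,2]>126)&(W[...,2]<150)
P=W[m]; print(len(P)); 
if len(P): u,s,vt=np.linalg.svd(P[:,:2]-P[:,:2].mean(0),full_matrices=False);print(P.min(0),P.max(0),np.median(P,0),np.degrees(np.arctan2(vt[0,1],vt[0,0])))
st(); goal([461,-247,130],87.1)
E
```

```text
3289
[ 446.51104625 -321.2650352   136.63177903] [ 474.21712399 -174.0921404   147.57449522] [ 464.45620348 -223.29144176  142.33614222] -92.94736512581817
1.35 pos [ 464.4 -239.8  198.2] yaw 87.53 z [ 0.0016  0.003  -1.    ] F [ 2.45  3.45 -0.95] gap 90.0 q [ 64.  24. -49. 109.  21.  57.   4.]
travel [-0.75 -0.32  6.82] rot [ 0.0015 -0.0031  0.0076]
```

{"api": "move_arm", "payload": {
  "delta_rot": [
    [0,0,0],
    [0,0,0],
    [0,0,0],
    [0,0,0],
    [0,0,0],
    [0,0,0],
    [0,0,0]
  ],
  "travel": [
    [0,0,0],
    [0,0,1.5],
    [0,0,3.5],
    [0,0,5.5],
    [0,0,6.9],
    [0,0,6.9],
    [0,0,6.9]
  ],
  "fingers": [9,9,9,9,9,9,9]
}}

```text
time: 2.05
ee_pos: [461.0, -248.3, 131.7]
tool_rot: [[0.052, 0.999, 0.0], [0.999, -0.052, -0.001], [-0.001, 0.0, -1.0]]
wrist_force: [0.2, 0.5, 0.2]
finger_gap: 90.0
gripper_force: 0.0
```

```bash
python3 -c "
from h import *
st()"
```

```text
2.05 pos [ 461.  -248.3  131.7] yaw 87.04 z [ 1.0e-04 -1.5e-03 -1.0e+00] F [0.22 0.47 0.15] gap 90.0 q [ 61.  29. -45. 112.  26.  50.  -0.]
```

{"api": "move_arm", "payload": {
  "delta_rot": [
    [0,0,0],
    [0,0,0],
    [0,0,0],
    [0,0,0],
    [0,0,0],
    [0,0,0],
    [0,0,0]
  ],
  "travel": [
    [0,0,0],
    [0,0,0],
    [0,0,0],
    [0,0,0],
    [0,0,0],
    [0,0,0],
    [0,0,0]
  ],
  "fingers": [1,1,1,1,1,1,1],
  "newtons": 40
}}

```text
time: 2.75
ee_pos: [461.3, -247.8, 131.8]
tool_rot: [[0.051, 0.999, 0.0], [0.999, -0.051, -0.002], [-0.002, 0.0, -1.0]]
wrist_force: [0.6, -0.0, 0.3]
finger_gap: 38.4
gripper_force: 0.0
```

```bash
python3 -c "
from h import *
st()"
```

```text
2.75 pos [ 461.3 -247.8  131.8] yaw 87.1 z [ 3.0e-04 -1.7e-03 -1.0e+00] F [ 0.62 -0.01  0.28] gap 38.4 q [ 61.  29. -45. 112.  26.  50.  -0.]
```

{"api": "move_arm", "payload": {
  "delta_rot": [
    [0,0,0],
    [0,0,0],
    [0,0,0],
    [0,0,0],
    [0,0,0],
    [0,0,0],
    [0,0,0],
    [0,0,0],
    [0,0,0],
    [0,0,0],
    [0,0,0],
    [0,0,0]
  ],
  "travel": [
    [0,0,0],
    [0,0,0],
    [0,0,0],
    [0,0,0],
    [0,0,0],
    [0,0,-0.3],
    [0,0,-0.8],
    [0,0,-1.4],
    [0,0,-1.8],
    [0,0,-2],
    [0,0,-2],
    [0,0,-2]
  ],
  "fingers": [1,1,1,1,1,1,1,1,1,1,1,1],
  "newtons": 40
}}

```text
time: 3.95
ee_pos: [461.1, -247.8, 151.7]
tool_rot: [[0.051, 0.999, 0.0], [0.999, -0.051, -0.002], [-0.002, 0.0, -1.0]]
wrist_force: [-0.7, 0.3, -9.0]
finger_gap: 15.0
gripper_force: 40.0
```

{"api": "move_arm", "payload": {
  "delta_rot": [
    [0,0,0],
    [0,0,0],
    [0,0,0],
    [0,0,0]
  ],
  "travel": [
    [0,0,0],
    [0,0,0],
    [0,0,0],
    [0,0,0]
  ],
  "fingers": [1,1,1,1]
}}

```text
time: 4.35
ee_pos: [461.2, -247.7, 151.6]
tool_rot: [[0.051, 0.999, 0.0], [0.999, -0.051, -0.002], [-0.002, 0.0, -1.0]]
wrist_force: [-0.3, -0.3, -8.9]
finger_gap: 15.1
gripper_force: 40.0
```

```bash
python3 -c "
from h import *
st();print(get_state()['gripper_force'],get_state()['torque'])"
```

```text
4.35 pos [ 461.2 -247.7  151.6] yaw 87.1 z [ 2.0e-04 -1.6e-03 -1.0e+00] F [-0.26 -0.25 -8.86] gap 15.1 q [ 62.  27. -46. 111.  25.  52.   1.]
39.998427629470825 [-0.06784959 -0.07830804  0.00554555]
```

The right box reads about 9.1 N, or roughly 0.92 kg, so it is the full one. It will sink the prongs about 120 mm, close to the 130 mm lower stop. I'll carry it over gently.

{"api": "move_arm", "payload": {
  "delta_rot": [
    [0,0,0],
    [0,0,0],
    [0,0,0],
    [0,0,0],
    [0,0,0],
    [0,0,0],
    [0,0,0],
    [0,0,0],
    [0,0,0],
    [0,0,0],
    [0,0,0],
    [0,0,0]
  ],
  "travel": [
    [0,0,-0.4],
    [0,0,-1.3],
    [0,0,-2.7],
    [0,0,-4.5],
    [0,0,-6.5],
    [0,0,-8.5],
    [0,0,-10.5],
    [0,0,-12.5],
    [0,0,-14.3],
    [0,0,-15.7],
    [0,0,-16.6],
    [0,0,-17]
  ],
  "fingers": [1,1,1,1,1,1,1,1,1,1,1,1]
}}

```text
time: 5.55
ee_pos: [461.5, -247.5, 322.9]
tool_rot: [[0.05, 0.999, 0.001], [0.999, -0.05, -0.003], [-0.003, 0.002, -1.0]]
wrist_force: [0.6, -0.6, -8.6]
finger_gap: 14.6
gripper_force: 40.0
```

```bash
python3 -c "
from h import *
st();goal([471.6,52.6,321],95.4)"
```

```text
5.55 pos [ 461.5 -247.5  322.9] yaw 87.11 z [ 0.0014 -0.0028 -1.    ] F [ 0.63 -0.62 -8.63] gap 14.6 q [ 69.  15. -52. 101.  13.  70.  11.]
travel [30.02 -0.5   0.11] rot [ 0.0013  0.0029 -0.1448]
```

{"api": "move_arm", "payload": {
  "delta_rot": [
    [0,0,0],
    [0,0,-0.01],
    [0,0,-0.02],
    [0,0,-0.03],
    [0,0,-0.04],
    [0,0,-0.055],
    [0,0,-0.07],
    [0,0,-0.085],
    [0,0,-0.1],
    [0,0,-0.115],
    [0,0,-0.13],
    [0,0,-0.145]
  ],
  "travel": [
    [0.3,0,0],
    [1,0,0],
    [2,0,0],
    [3.5,0,0],
    [5.5,-0.1,0],
    [7.5,-0.1,0],
    [9.5,-0.1,0],
    [11.5,-0.2,0],
    [13.5,-0.2,0],
    [15.5,-0.2,0],
    [17.5,-0.3,0],
    [19.5,-0.3,0]
  ],
  "fingers": [1,1,1,1,1,1,1,1,1,1,1,1]
}}

```text
time: 6.75
ee_pos: [468.0, -50.9, 321.5]
tool_rot: [[-0.095, 0.995, 0.0], [0.995, 0.095, -0.002], [-0.002, 0.0, -1.0]]
wrist_force: [1.0, 0.4, -9.2]
finger_gap: 14.8
gripper_force: 40.0
```

{"api": "move_arm", "payload": {
  "delta_rot": [
    [0,0,0],
    [0,0,0],
    [0,0,0],
    [0,0,0],
    [0,0,0],
    [0,0,0],
    [0,0,0],
    [0,0,0],
    [0,0,0],
    [0,0,0]
  ],
  "travel": [
    [2,0.3,0],
    [4,0.6,0],
    [5.8,0.8,0],
    [7.4,1,0],
    [8.6,1.2,0],
    [9.5,1.3,0],
    [10.1,1.3,0],
    [10.4,1.3,0],
    [10.4,1.3,0],
    [10.4,1.3,0]
  ],
  "fingers": [1,1,1,1,1,1,1,1,1,1]
}}

```text
time: 7.75
ee_pos: [471.2, 51.5, 321.2]
tool_rot: [[-0.093, 0.996, 0.0], [0.996, 0.093, -0.002], [-0.002, -0.0, -1.0]]
wrist_force: [0.1, 0.7, -8.5]
finger_gap: 14.9
gripper_force: 40.0
```

```bash
python3 - <<'E'
from h import *
st();goal([620.9,66.7,321],95.4)
for n in ("scene","top"):
    d=cam(n);W=cloud(d);cv2.imwrite(f"pics/{n}2.png",d["image"])
    m=(W[...,2]>272)&(W[...,2]<320)&(W[...,0]>582)&(W[...,0]<780)&(W[...,1]>0)&(W[...,1]<145)
    P=W[m]
    s=np.array([620.9,66.7]);a=np.radians(5.4);A=np.array([[np.cos(a),np.sin(a)],[-np.sin(a),np.cos(a)]])
    L=(P[:,:2]-s)@A.T
    for lo,hi in((-40,-15),(-10,10),(20,60),(60,110),(124,144)):
        for sg in(-1,1):
            k=(L[:,0]>lo)&(L[:,0]<hi)&(L[:,1]*sg>30); 
            if k.sum(): print(n,lo,hi,sg,k.sum(),L[k].mean(0).round(1),L[k].min(0).round(1),"ztop",np.percentile(P[k,2],90).round(1))
cv2.imwrite("pics/scene2c.png",cv2.resize(cv2.imread("pics/scene2.png")[60:320,170:450],None,fx=2,fy=2))
E
```

```text
7.75 pos [471.2  51.5 321.2] yaw 95.35 z [ 2.0e-04 -2.2e-03 -1.0e+00] F [ 0.08  0.7  -8.48] gap 14.9 q [ 48.  11. -64. 107.  11.  69. -14.]
travel [ 0.12 15.04  0.02] rot [-0.      0.0022 -0.0008]
scene -40 -15 -1 19 [-26.1 -49.9] [-32.7 -52.9] ztop 301.1
scene -40 -15 1 3 [-17.6  43.2] [-19.3  42.9] ztop 286.2
scene -10 10 -1 23 [ -0.1 -49.3] [ -9.4 -53.3] ztop 280.0
scene 20 60 -1 52 [ 39.4 -48.9] [ 20.7 -52.6] ztop 293.1
scene 20 60 1 39 [43.5 46.9] [28.1 42.8] ztop 292.7
scene 60 110 -1 61 [ 85.4 -48.6] [ 61.6 -52.9] ztop 293.6
scene 60 110 1 57 [84.7 46.9] [60.7 42.1] ztop 292.4
scene 124 144 -1 84 [131.7 -44.8] [124.1 -60.1] ztop 296.7
scene 124 144 1 66 [130.9  44.3] [124.2  30.6] ztop 296.2
top -40 -15 -1 26 [-24.2 -48.3] [-32.5 -53.4] ztop 301.3
top -40 -15 1 25 [-24.  47.] [-31.9  42.6] ztop 300.1
top -10 10 -1 29 [  0.  -48.2] [ -9.9 -52.7] ztop 279.7
top -10 10 1 29 [-0.3 47.4] [-9.8 42.6] ztop 280.9
top 20 60 -1 63 [ 39.6 -48.3] [ 20.5 -53.3] ztop 293.0
top 20 60 1 62 [39.9 47.5] [20.4 42.6] ztop 293.1
top 60 110 -1 74 [ 84.8 -47.8] [ 60.1 -52.8] ztop 293.4
top 60 110 1 74 [85.6 47.9] [62.  42.9] ztop 293.3
top 124 144 -1 82 [132.  -44.2] [124.1 -59.8] ztop 298.0
top 124 144 1 83 [132.6  44.5] [124.1  30.6] ztop 296.9
```

View pics/scene2c.png

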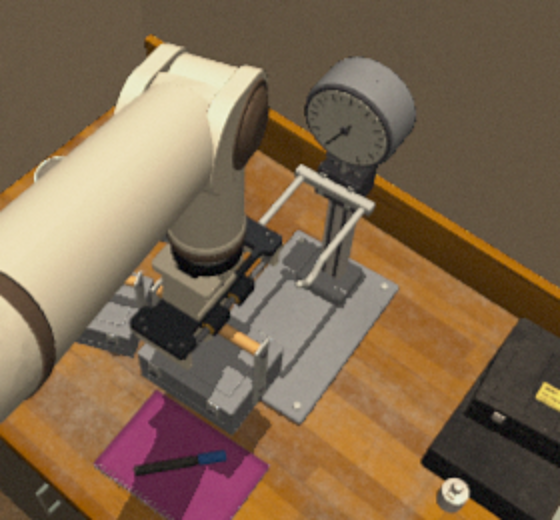

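The box hangs level, with the prongs clear ahead of it. I'll check that the wrist will clear the dial.

```bash
python3 - <<'E'
from h import *
s=np.array([471.2,51.5]);a=np.radians(5.4);A=np.array([[np.cos(a),np.sin(a)],[-np.sin(a),np.cos(a)]])
for n in ("scene","top"):
    W=cloud(cam(n)).reshape(-1,3);W=W[~np.isnan(W[:,0])]
    L=(W[:,:2]-s)@A.T
    for lo,hi in((330,400),(400,470),(470,600),(600,900)):
        k=(W[:,2]>lo)&(W[:,2]<hi)&(abs(L[:,1])<180)&(L[:,0]<215); k2=k
        if k.sum(): print(n,lo,hi,k.sum(),L[k].max(0).round(),L[k].min(0).round(),np.sort(L[k,0])[-5:].round())
st()
E
```

```text
scene 330 400 1575 [87. 79.] [-539.  -80.] [84. 84. 85. 86. 87.]
scene 400 470 1657 [97. 38.] [-529.  -78.] [94. 95. 95. 96. 97.]
scene 470 600 2477 [28. 37.] [-507. -104.] [21. 23. 24. 26. 28.]
scene 600 900 37734 [50. 49.] [-507. -157.] [50. 50. 50. 50. 50.]
top 330 400 142 [79. 79.] [-399.  -30.] [64. 65. 66. 66. 79.]
top 400 470 554 [95. 37.] [-95. -36.] [95. 95. 95. 95. 95.]
top 600 900 10686 [53. 58.] [-270. -108.] [52. 52. 53. 53. 53.]
7.95 pos [471.3  51.6 321.2] yaw 95.35 z [ 4.0e-04 -1.8e-03 -1.0e+00] F [ 0.11 -0.29 -9.33] gap 14.7 q [ 48.  11. -64. 107.  11.  69. -14.]
```

{"api": "move_arm", "payload": {
  "delta_rot": [
    [0,0,0],
    [0,0,0],
    [0,0,0],
    [0,0,0],
    [0,0,0],
    [0,0,0],
    [0,0,0],
    [0,0,0],
    [0,0,0],
    [0,0,0],
    [0,0,0],
    [0,0,0]
  ],
  "travel": [
    [0,0.3,0],
    [0,1,0],
    [0,2,0],
    [0,3.3,0],
    [0,4.8,0],
    [0,6.3,0],
    [0,7.8,0],
    [0,9.3,0],
    [0,10.8,0],
    [0.1,12.2,0],
    [0.1,13.3,0],
    [0.1,14.1,0]
  ],
  "fingers": [1,1,1,1,1,1,1,1,1,1,1,1]
}}

```text
time: 9.15
ee_pos: [612.8, 66.5, 320.4]
tool_rot: [[-0.094, 0.996, -0.001], [0.996, 0.094, -0.001], [-0.001, -0.001, -1.0]]
wrist_force: [-0.6, -0.5, -9.3]
finger_gap: 14.8
gripper_force: 40.0
```

{"api": "move_arm", "payload": {
  "delta_rot": [
    [0,0,0],
    [0,0,0],
    [0,0,0],
    [0,0,0],
    [0,0,0],
    [0,0,0]
  ],
  "travel": [
    [0,0.6,0],
    [0,0.9,0],
    [0,0.9,0],
    [0,0.9,0],
    [0,0.9,0],
    [0,0.9,0]
  ],
  "fingers": [1,1,1,1,1,1]
}}

```text
time: 9.75
ee_pos: [620.2, 67.2, 321.5]
tool_rot: [[-0.094, 0.996, 0.001], [0.996, 0.094, -0.002], [-0.002, 0.0, -1.0]]
wrist_force: [1.1, -0.8, -8.0]
finger_gap: 15.0
gripper_force: 40.0
```

```bash
python3 - <<'E'
from h import *
st();goal([620.9,66.5,282],95.4)
E
```

```text
9.75 pos [620.2  67.2 321.5] yaw 95.4 z [ 5.0e-04 -2.2e-03 -1.0e+00] F [ 1.06 -0.82 -7.96] gap 15.0 q [ 30.  30. -56.  87.  25.  77. -23.]
travel [-0.06  0.06  3.95] rot [0.0003 0.0022 0.    ]
```

```bash
cat >> h.py <<'E'
def avg(n=16):
    F=[]
    for _ in range(n): get_image("top"); F.append(get_state()["wrist_force"])
    F=np.array(F); print("F mean",F.mean(0).round(2),"std",F.std(0).round(2))
E
python3 - <<'E'
from h import *
avg(); st()
E
```

```text
F mean [-0.12  0.02 -8.68] std [0.45 0.24 0.6 ]
10.55 pos [620.4  67.3 321.2] yaw 95.4 z [ 3.0e-04 -1.7e-03 -1.0e+00] F [ 0.41  0.08 -8.7 ] gap 15.0 q [ 30.  30. -56.  87.  25.  77. -23.]
```

{"api": "move_arm", "payload": {
  "delta_rot": [
    [0,0,0],
    [0,0,0],
    [0,0,0],
    [0,0,0],
    [0,0,0],
    [0,0,0],
    [0,0,0],
    [0,0,0],
    [0,0,0],
    [0,0,0],
    [0,0,0],
    [0,0,0]
  ],
  "travel": [
    [0,0,0.1],
    [0,0,0.3],
    [0,0,0.5],
    [0,0,0.7],
    [0,0,0.9],
    [0,0,1.1],
    [0,0,1.3],
    [0,0,1.5],
    [0,0,1.7],
    [0,0,1.9],
    [0,0,2.1],
    [0,0,2.3]
  ],
  "fingers": [1,1,1,1,1,1,1,1,1,1,1,1]
}}

```text
time: 11.75
ee_pos: [620.5, 67.3, 298.1]
tool_rot: [[-0.094, 0.996, 0.0], [0.996, 0.094, -0.002], [-0.002, 0.0, -1.0]]
wrist_force: [0.3, 0.5, -8.8]
finger_gap: 14.7
gripper_force: 40.0
```

{"api": "move_arm", "payload": {
  "delta_rot": [
    [0,0,0],
    [0,0,0],
    [0,0,0],
    [0,0,0],
    [0,0,0],
    [0,0,0],
    [0,0,0],
    [0,0,0],
    [0,0,0],
    [0,0,0],
    [0,0,0],
    [0,0,0]
  ],
  "travel": [
    [0,0,0.2],
    [0,0,0.4],
    [0,0,0.6],
    [0,0,0.8],
    [0,0,1.0],
    [0,0,1.2],
    [0,0,1.4],
    [0,0,1.6],
    [0,0,1.8],
    [0,0,2.0],
    [0,0,2.2],
    [0,0,2.4]
  ],
  "fingers": [1,1,1,1,1,1,1,1,1,1,1,1]
}}

```text
time: 12.95
ee_pos: [620.5, 67.2, 274.2]
tool_rot: [[-0.094, 0.996, 0.0], [0.996, 0.094, -0.002], [-0.002, 0.0, -1.0]]
wrist_force: [-0.2, -0.5, -8.3]
finger_gap: 14.9
gripper_force: 40.0
```

```bash
python3 - <<'E'
from h import *
d=cam("scene"); cv2.imwrite("pics/s3.png",cv2.resize(d["image"][60:280,230:430],None,fx=2.7,fy=2.7)); np.save("s3.npy",cloud(d)); avg(8); st()
E
```

```text
F mean [-0.05 -0.06 -8.26] std [0.35 0.45 0.5 ]
13.4 pos [620.4  67.2 274.4] yaw 95.4 z [ 4.0e-04 -1.8e-03 -1.0e+00] F [ 0.3   0.72 -8.37] gap 14.9 q [ 29.  32. -55.  90.  27.  72. -24.]
```

View pics/s3.png

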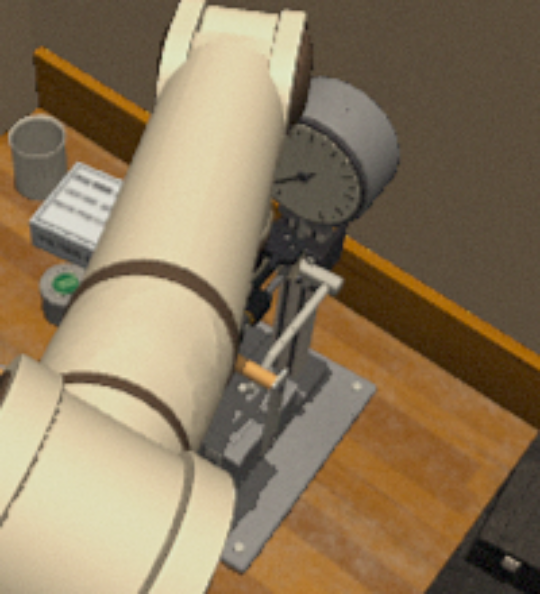

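The prongs have taken the bar and the needle has begun to turn. I'll keep lowering at 2 cm/s.

{"api": "move_arm", "payload": {
  "delta_rot": [
    [0,0,0],
    [0,0,0],
    [0,0,0],
    [0,0,0],
    [0,0,0],
    [0,0,0],
    [0,0,0],
    [0,0,0],
    [0,0,0],
    [0,0,0],
    [0,0,0],
    [0,0,0]
  ],
  "travel": [
    [0,0,0.1],
    [0,0,0.3],
    [0,0,0.5],
    [0,0,0.7],
    [0,0,0.9],
    [0,0,1.1],
    [0,0,1.3],
    [0,0,1.5],
    [0,0,1.7],
    [0,0,1.9],
    [0,0,2.1],
    [0,0,2.3]
  ],
  "fingers": [1,1,1,1,1,1,1,1,1,1,1,1]
}}

```text
time: 14.6
ee_pos: [620.5, 67.3, 251.2]
tool_rot: [[-0.094, 0.996, 0.001], [0.996, 0.094, -0.002], [-0.002, 0.0, -1.0]]
wrist_force: [0.0, 0.2, -6.6]
finger_gap: 14.7
gripper_force: 40.0
```

{"api": "move_arm", "payload": {
  "delta_rot": [
    [0,0,0],
    [0,0,0],
    [0,0,0],
    [0,0,0],
    [0,0,0],
    [0,0,0],
    [0,0,0],
    [0,0,0],
    [0,0,0],
    [0,0,0],
    [0,0,0],
    [0,0,0]
  ],
  "travel": [
    [0,0,0.2],
    [0,0,0.4],
    [0,0,0.6],
    [0,0,0.8],
    [0,0,1.0],
    [0,0,1.2],
    [0,0,1.4],
    [0,0,1.6],
    [0,0,1.8],
    [0,0,2.0],
    [0,0,2.2],
    [0,0,2.4]
  ],
  "fingers": [1,1,1,1,1,1,1,1,1,1,1,1]
}}

```text
time: 15.8
ee_pos: [620.5, 67.3, 227.2]
tool_rot: [[-0.094, 0.996, 0.001], [0.996, 0.094, -0.002], [-0.002, 0.0, -1.0]]
wrist_force: [-0.4, 1.5, -5.2]
finger_gap: 14.5
gripper_force: 40.0
```

{"api": "move_arm", "payload": {
  "delta_rot": [
    [0,0,0],
    [0,0,0],
    [0,0,0],
    [0,0,0],
    [0,0,0],
    [0,0,0],
    [0,0,0],
    [0,0,0],
    [0,0,0],
    [0,0,0],
    [0,0,0],
    [0,0,0]
  ],
  "travel": [
    [0,0,0.2],
    [0,0,0.4],
    [0,0,0.6],
    [0,0,0.8],
    [0,0,1.0],
    [0,0,1.2],
    [0,0,1.4],
    [0,0,1.6],
    [0,0,1.8],
    [0,0,2.0],
    [0,0,2.2],
    [0,0,2.4]
  ],
  "fingers": [1,1,1,1,1,1,1,1,1,1,1,1]
}}

```text
time: 17.0
ee_pos: [620.6, 67.2, 203.2]
tool_rot: [[-0.094, 0.996, 0.001], [0.996, 0.094, -0.002], [-0.002, 0.0, -1.0]]
wrist_force: [-0.4, 1.0, -2.6]
finger_gap: 14.8
gripper_force: 40.0
```

```bash
python3 - <<'E'
from h import *
avg(10); st()
E
```

```text
F mean [-0.08  1.59 -3.16] std [0.43 0.5  0.48]
17.5 pos [620.5  67.2 203.4] yaw 95.41 z [ 5.0e-04 -1.6e-03 -1.0e+00] F [ 0.29  1.54 -3.72] gap 14.8 q [ 28.  36. -52.  94.  31.  65. -27.]
```

{"api": "move_arm", "payload": {
  "delta_rot": [
    [0,0,0],
    [0,0,0],
    [0,0,0],
    [0,0,0],
    [0,0,0],
    [0,0,0],
    [0,0,0],
    [0,0,0],
    [0,0,0],
    [0,0,0],
    [0,0,0],
    [0,0,0]
  ],
  "travel": [
    [0,0,0.1],
    [0,0,0.3],
    [0,0,0.5],
    [0,0,0.7],
    [0,0,0.9],
    [0,0,1.1],
    [0.01,0,1.3],
    [0.01,0,1.5],
    [0.01,0,1.7],
    [0.01,0,1.9],
    [0.01,0,2.1],
    [0.02,0,2.3]
  ],
  "fingers": [1,1,1,1,1,1,1,1,1,1,1,1]
}}

```text
time: 18.7
ee_pos: [620.5, 67.3, 180.2]
tool_rot: [[-0.094, 0.996, 0.0], [0.996, 0.094, -0.002], [-0.002, 0.0, -1.0]]
wrist_force: [0.4, 2.2, -1.4]
finger_gap: 14.8
gripper_force: 40.0
```

{"api": "move_arm", "payload": {
  "delta_rot": [
    [0,0,0],
    [0,0,0],
    [0,0,0],
    [0,0,0],
    [0,0,0],
    [0,0,0],
    [0,0,0],
    [0,0,0],
    [0,0,0],
    [0,0,0],
    [0,0,0],
    [0,0,0]
  ],
  "travel": [
    [0,0,0.2],
    [0,0,0.4],
    [0,0,0.6],
    [0,0,0.8],
    [0,0,1.0],
    [0,0,1.15],
    [0,0,1.3],
    [0,0,1.45],
    [0,0,1.55],
    [0,0,1.65],
    [0,0,1.7],
    [0,0,1.7]
  ],
  "fingers": [1,1,1,1,1,1,1,1,1,1,1,1]
}}

```text
time: 19.9
ee_pos: [620.5, 67.2, 163.2]
tool_rot: [[-0.094, 0.996, 0.0], [0.996, 0.094, -0.002], [-0.002, 0.0, -1.0]]
wrist_force: [-0.1, 1.4, 0.7]
finger_gap: 14.6
gripper_force: 40.0
```

```bash
python3 - <<'E'
from h import *
avg(30); st()
d=cam("scene"); cv2.imwrite("pics/s4.png",cv2.resize(d["image"][60:280,230:430],None,fx=2.7,fy=2.7))
W=cloud(d).reshape(-1,3); a=np.radians(5.4);A=np.array([[np.cos(a),np.sin(a)],[-np.sin(a),np.cos(a)]])
for W in (np.load("s3.npy").reshape(-1,3),W):
    L=(W[:,:2]-[620.9,66.7])@A.T
    k=(L[:,0]>60)&(L[:,0]<120)&(abs(L[:,1]+48)<7)&(W[:,2]>100)&(W[:,2]<310); print(k.sum(),np.percentile(W[k,2],[20,50,90]).round(1))
E
```

```text
F mean [ 0.6   0.95 -0.06] std [0.51 0.49 0.47]
21.4 pos [620.5  67.3 163.3] yaw 95.4 z [ 4.0e-04 -1.7e-03 -1.0e+00] F [1.52 1.03 0.03] gap 14.9 q [ 27.  38. -50.  96.  33.  62. -29.]
71 [281.4 283.3 286. ]
61 [171.  172.5 175.2]
```

View pics/s4.png

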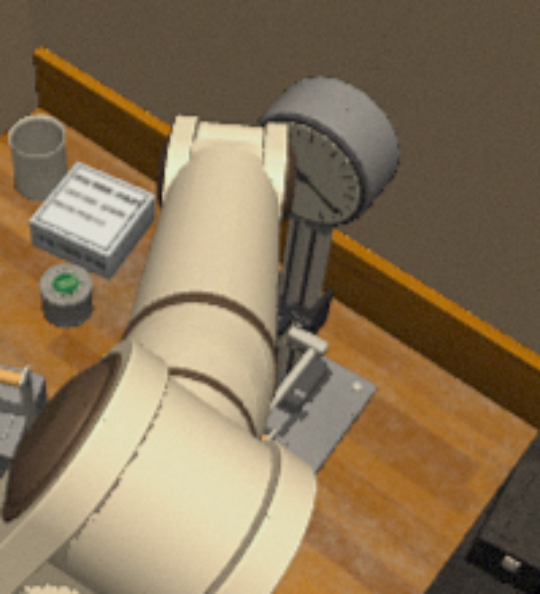

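The needle is far round and the gripper load is about zero. I'll lower 1 mm more, relax the grip, then open.

{"api": "move_arm", "payload": {
  "delta_rot": [
    [0,0,0],
    [0,0,0],
    [0,0,0],
    [0,0,0],
    [0,0,0],
    [0,0,0],
    [0,0,0],
    [0,0,0]
  ],
  "travel": [
    [0,0,0.05],
    [0,0,0.1],
    [0,0,0.1],
    [0,0,0.1],
    [0,0,0.1],
    [0,0,0.1],
    [0,0,0.1],
    [0,0,0.1]
  ],
  "fingers": [1,1,1,1,1,1,1,1],
  "newtons": 5
}}

```text
time: 22.25
ee_pos: [620.7, 67.2, 162.4]
tool_rot: [[-0.094, 0.996, 0.001], [0.996, 0.094, -0.002], [-0.002, 0.001, -1.0]]
wrist_force: [3.7, -0.3, 0.6]
finger_gap: 15.7
gripper_force: 5.0
```

```bash
python3 - <<'E'
from h import *
avg(16); st(); print(get_state()["gripper_force"])
E
```

```text
F mean [3.2  0.5  0.05] std [0.44 0.63 0.68]
23.05 pos [620.6  67.2 162.3] yaw 95.4 z [ 7.0e-04 -1.7e-03 -1.0e+00] F [ 3.87  0.02 -0.21] gap 15.8 q [ 27.  38. -50.  96.  33.  61. -29.]
4.999372735619545
```

{"api": "move_arm", "payload": {
  "delta_rot": [
    [0,0,0],
    [0,0,0],
    [0,0,0],
    [0,0,0],
    [0,0,0],
    [0,0,0]
  ],
  "travel": [
    [0,0.03,0],
    [0,0.06,0],
    [0,0.1,0],
    [0,0.1,0],
    [0,0.1,0],
    [0,0.1,0]
  ],
  "fingers": [1,1,1,1,1,1]
}}

```text
time: 23.65
ee_pos: [620.8, 67.2, 161.9]
tool_rot: [[-0.094, 0.996, -0.001], [0.996, 0.094, -0.002], [-0.002, -0.001, -1.0]]
wrist_force: [-0.0, -0.8, 0.5]
finger_gap: 15.9
gripper_force: 5.0
```

```bash
python3 - <<'E'
from h import *
avg(12); st(); print(get_state()["torque"])
E
```

```text
F mean [-1.85 -0.3   0.22] std [0.94 0.48 0.45]
24.25 pos [620.9  67.3 162. ] yaw 95.41 z [-8.e-04 -2.e-03 -1.e+00] F [-3.22  0.02 -0.02] gap 15.8 q [ 26.  39. -50.  96.  33.  62. -29.]
[-0.12469712  0.53795135 -0.00673446]
```

{"api": "move_arm", "payload": {
  "delta_rot": [
    [0,0,0],
    [0,0,0],
    [0,0,0],
    [0,0,0],
    [0,0,0],
    [0,0,0],
    [0,0,0],
    [0,0,0]
  ],
  "travel": [
    [0,-0.03,0],
    [0,-0.05,0],
    [0,-0.05,0],
    [0,-0.05,0],
    [0,-0.05,0],
    [0,-0.05,0],
    [0,-0.05,0],
    [0,-0.05,0]
  ],
  "fingers": [1,1,1,1,1,1,1,1],
  "newtons": 3
}}

```text
time: 25.05
ee_pos: [621.0, 67.3, 162.3]
tool_rot: [[-0.094, 0.996, 0.0], [0.996, 0.094, -0.002], [-0.002, 0.0, -1.0]]
wrist_force: [-1.8, -0.3, -0.9]
finger_gap: 15.7
gripper_force: 3.0
```

```bash
python3 - <<'E'
from h import *
avg(12); st(); print(get_state()["torque"])
E
```

```text
F mean [-2.76 -0.7  -0.02] std [0.42 0.31 0.53]
25.65 pos [620.9  67.3 162.2] yaw 95.41 z [ 2.0e-04 -1.7e-03 -1.0e+00] F [-2.92 -0.52 -0.69] gap 15.8 q [ 26.  38. -50.  96.  33.  62. -29.]
[-0.19866373  0.50994269 -0.06123841]
```

{"api": "move_arm", "payload": {
  "delta_rot": [
    [0,0,0],
    [0,0,0],
    [0,0,0],
    [0,0,0],
    [0,0,0],
    [0,0,0],
    [0,0,0],
    [0,0,0],
    [0,0,0],
    [0,0,0],
    [0,0,0],
    [0,0,0]
  ],
  "travel": [
    [0,-0.02,0],
    [0,-0.03,0],
    [0,-0.03,0],
    [0,-0.03,0],
    [0,-0.03,0],
    [0,-0.03,0],
    [0,-0.03,0],
    [0,-0.03,0],
    [0,-0.03,0],
    [0,-0.03,0],
    [0,-0.03,0],
    [0,-0.03,0]
  ],
  "fingers": [1,1,1,1.6,1.7,1.8,2.2,2.8,3.5,4,4.5,5]
}}

```text
time: 26.85
ee_pos: [620.7, 67.3, 162.2]
tool_rot: [[-0.094, 0.996, 0.0], [0.996, 0.094, -0.002], [-0.002, 0.0, -1.0]]
wrist_force: [-0.1, -0.4, -1.0]
finger_gap: 48.2
gripper_force: 0.0
```

```bash
python3 - <<'E'
from h import *
a=np.radians(5.4);A=np.array([[np.cos(a),np.sin(a)],[-np.sin(a),np.cos(a)]])
for i in range(6):
    W=cloud(cam("scene")).reshape(-1,3); L=(W[:,:2]-[620.9,66.7])@A.T
    k=(L[:,0]>60)&(L[:,0]<120)&(abs(L[:,1]+48)<7)&(W[:,2]>100)&(W[:,2]<310); print(k.sum(),np.percentile(W[k,2],[20,50,90]).round(1))
avg(4);st()
E
```

```text
62 [170.6 172.6 175.2]
60 [170.4 172.2 174.8]
65 [169.8 172.4 175.2]
60 [171.  172.3 175.5]
64 [170.  172.5 175.7]
61 [170.3 172.3 174.5]
F mean [-0.09  0.29  0.19] std [0.51 0.28 0.49]
27.35 pos [620.7  67.3 162.3] yaw 95.4 z [ 4.0e-04 -1.7e-03 -1.0e+00] F [0.76 0.6  0.69] gap 50.2 q [ 27.  38. -50.  96.  33.  61. -29.]
```

The prongs held steady on release. I'll retreat straight up and then back.

{"api": "move_arm", "payload": {
  "delta_rot": [
    [0,0,0],
    [0,0,0],
    [0,0,0],
    [0,0,0],
    [0,0,0],
    [0,0,0],
    [0,0,0],
    [0,0,0],
    [0,0,0],
    [0,0,0],
    [0,0,0],
    [0,0,0]
  ],
  "travel": [
    [0,0,-0.3],
    [0,0,-0.8],
    [0,0,-1.5],
    [0,0,-2.5],
    [0,0,-3.5],
    [0,0,-5],
    [0,0,-6.5],
    [0,0,-8],
    [0,0,-9.5],
    [0,0,-11],
    [0,0,-12],
    [0,0,-12.5]
  ],
  "fingers": [5,5,5,5,5,5,5,5,5,5,5,5]
}}

```text
time: 28.55
ee_pos: [621.1, 67.7, 288.7]
tool_rot: [[-0.094, 0.996, 0.002], [0.996, 0.094, -0.002], [-0.002, 0.002, -1.0]]
wrist_force: [0.3, 0.3, -0.4]
finger_gap: 49.7
gripper_force: 0.0
```

{"api": "move_arm", "payload": {
  "delta_rot": [
    [0,0,0],
    [0,0,0],
    [0,0,0],
    [0,0,0],
    [0,0,0],
    [0,0,0],
    [0,0,0],
    [0,0,0],
    [0,0,0],
    [0,0,0],
    [0,0,0],
    [0,0,0]
  ],
  "travel": [
    [0,-0.5,-0.5],
    [0,-1.5,-1],
    [0,-3,-1.5],
    [0,-5,-2],
    [0,-7,-2],
    [0,-9,-2],
    [0,-11,-2],
    [0,-13,-2],
    [0,-15,-2],
    [0,-16,-2],
    [0,-16.5,-2],
    [0,-16.5,-2]
  ],
  "fingers": [5,5,5,5,5,5,5,5,5,5,5,5]
}}

```text
time: 29.75
ee_pos: [456.1, 51.6, 307.3]
tool_rot: [[-0.094, 0.996, 0.001], [0.996, 0.094, -0.003], [-0.003, 0.0, -1.0]]
wrist_force: [0.6, -0.1, -0.4]
finger_gap: 50.3
gripper_force: 0.0
```

```bash
python3 - <<'E'
from h import *
a=np.radians(5.4);A=np.array([[np.cos(a),np.sin(a)],[-np.sin(a),np.cos(a)]])
for i in range(12):
    d=cam("scene");W=cloud(d).reshape(-1,3); L=(W[:,:2]-[620.9,66.7])@A.T
    k=(L[:,0]>60)&(L[:,0]<120)&(abs(L[:,1]+48)<7)&(W[:,2]>100)&(W[:,2]<310); print(np.percentile(W[k,2],[50]).round(1),end=' ')
st(); cv2.imwrite("pics/s5.png",cv2.resize(d["image"][60:280,170:450],None,fx=2.6,fy=2.6))
E
```

```text
[172.4] [172.8] [172.5] [173.3] [172.4] [172.7] [172.5] [172.6] [172.5] [172.7] [172.4] [173.1] 30.35 pos [456.4  52.1 307.1] yaw 95.42 z [ 1.0e-04 -1.4e-03 -1.0e+00] F [-0.4  -0.26  0.36] gap 50.3 q [ 50.  10. -65. 109.  10.  67. -13.]
```

View pics/s5.png

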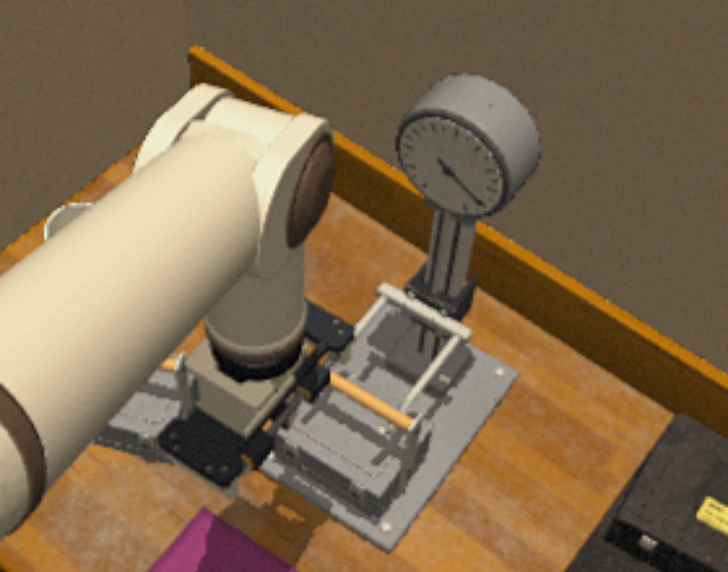

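The box hangs level across both prongs with the needle at (485,205) in the crop. Prong height is steady within 1 mm, the gripper is clear and the other box is untouched, so I'm handing in.

```bash
python3 -c "
from bench import *
print(close_job())"
```

```text
the job is handed in; nothing more can be done
None
```

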